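Bring the blue-lidded jar round to the arrow

ROBOT

A 6-joint arm with a two-finger parallel gripper is mounted at the origin on the work surface. World frame = base frame: x ahead of the robot, y to its left, z up, the work surface at z = 0. Lengths are in mm, angles in rad, forces in N, time in s.
With the tool pointing down it reaches from about 325 to 925 mm from the base axis. Payload 3.1 kg.
Tool frame: the origin (TCP) lies between the finger pads; the fingertips stand 19 mm ahead of it and the grasp point (between the pads) is the TCP (ctrl.tips_ahead is the distance from the TCP to the fingertips, in mm); z points along the fingers, y is the line along which they close (so a half turn about z gives the same grasp; the last joint's range is limited). The gripper opens to 85 mm and grips with 20 to 120 N. Pads are 22 mm wide; open, the fingers measure 114 mm over their backs; the gripper's body (76 mm by 85 mm) begins 54 mm behind the grasp point. The pads swing forward as they close: fully open they stand 13 mm farther back than shut.
Start: joints at [1.183, 0.217, 1.613, -0, 1.311, -0.112], TCP at [170.179, 601.397, 250.3] pointing down, gripper open.
Joint ranges: [-2.75, 2.75], [-0.78, 2.1], [0.31, 2.55], [-1.13, 4.27], [0.13, 2.63], [-2.58, 2.58]. Speed limits (rad/s): [2.79, 2.79, 3.14, 3.14, 3.14, 3.14].

INTERFACE

Orientations are given as [roll, pitch, yaw] about the fixed x, y, z axes, in that order (R = Rz(yaw) Ry(pitch) Rx(roll)).
In Python, from workcell import ctrl, imaging, job gives the robot as it stands.
- The arm moves only by the tool arm_command, never from a script. Its argument "series" is a list that holds one entry, the list of rows, each a list of 7 numbers: the shift along the world's x, y, z in mm, then the turn, a rotation vector about the world's x, y, z in degrees, then the opening, from -1 (shut) to 1 (fully open). A call has exactly 10 rows; each row shifts and turns the commanded pose from where the row before left it; what a row does not reach is not made up. A row lasts 1/8 s, in which the tool goes at most 62.5 mm and 10.7 degrees, less where a joint would pass 70% of its speed; a pose out of reach is approached as far as the arm can. A call with a gripper value outside its range is refused whole. The fingers move at their own pace and stop on an object; the grip force is fixed at half the most. Time passes only in rows, so rows that do not move let the fingers close, or fill a call up. It gives the time, the measured TCP pose, the force, the opening and the grip force at its end, in the units of the state.
- ctrl.get_state(): the state, without advancing time (a new reading comes with each control period).
- imaging.camera(name): name is "side" or "top" or "wrist"; returns the picture (400x640x3 uint8, blue, green, red); there is no depth.
- imaging.camera_model(name): a dict with "mtx" (3x3 intrinsics, pixels), "D" ([k1, k2, p1, p2, k3] as OpenCV has them; the pictures are not rectified), "pose" (4x4, takes a point from camera to world coordinates). Camera axes: x right, y up, looking along -z (the intrinsics and any distortion apply to the point x, -y, -z); pixel columns grow to the right and rows downward; lengths in mm; the calibration is good to about 2 mm. A picture is of the moment at which its call begins: read the wrist's pose just before it. camera_model takes no time and is no camera call; for the wrist camera it gives the pose at the moment of the call.
- job.job_done(): hands the job in; it is judged then, once.
The state is a dict: "clock": time; "joints": joint angles; "joint_velocities": joint speeds; "tau": joint torques, N m; "ee_pos": TCP position; "tcp_rot": TCP orientation; "contact_force": force on the tool from outside, world axes, zero at the start; "torque": the same for the moment, N m; "grip_width": finger opening in mm; "grasp_force": force on a finger pad.
Only numpy, scipy, OpenCV 4.12 (cv2) and the standard library are available. Lean on these libraries where they do the work, as an engineer would, in place of code of your own. Each camera call takes 0.05 s, during which the arm holds its last target. There are 200 camera calls.

TASK

On the bread cart stands a small revolving wooden board with four jars. Push the board round by its lobed rim, gently, until the jar with the blue lid stands at the front, squarely in line with the brass arrow on the stand's foot, then draw back. Do not touch, lift or topple any jar, and leave the loaves, bun and cup on the counter where they are.

Things in the scene. Friction and masses are not known exactly. Their poses are not given: they have to be found in the camera images.
- stand: fixed dark wooden foot: disc of radius 100 mm, 18 mm high, with a flat tongue along its +x (60 mm wide, 13 mm high with its arrow, to 235 mm from the axis) bearing the brass arrow. Origin: on the turning axis, on the work surface, z up; +x points from the axis to the arrow, and the blue-lidded jar belongs on this line. Place and angle differ every time
- arrow_tip (a point): tip of the brass arrow, which points at the turning axis; 170 mm from that axis along the stand's +x, 13 mm above the work surface
- turntable (a joint): angle of the board about the vertical axis, rad; 0 at the start, grows counter-clockwise seen from above; no end stops. Friction 0.15 N m plus drag of 0.06 N m per rad/s: a push of 1 to 2 N at the rim turns it, and it stops almost at once when no longer pushed
- turntable_top (a point): centre of the light wooden board's top face, on the turning axis, 52 mm above the work surface; turns with the board. The board is 30 mm thick (its underside 22 mm above the work surface): a disc of radius 125 mm with five lobes on its rim, centred at 0, 72, 144, 216 and 288 degrees from this point's x axis, counter-clockwise
- lobe (a point): top of the lobe at 0 degrees, 140 mm from the axis; turns with the board. Each lobe is a block as thick as the board, reaching 155 mm from the axis, its flat flanks 40 mm either side of its centre line and parallel to it. The gaps between lobes are about 95 mm wide, open down to the work surface (or tongue): a fingertip lowered there, outside the disc, can push a flank sideways
- jar_blue: jam jar, 44 mm diameter, 48 mm tall, about 0.12 kg, blue lid; stands loose on the turntable with its axis about 52 mm from the turntable's axis; origin at the centre of its underside. Do not touch; this is the one to bring to the arrow. At the start it stands at least 40 degrees away from it
- jar_red: jam jar, 44 mm diameter, 48 mm tall, about 0.12 kg, red lid; stands loose on the turntable with its axis about 52 mm from the turntable's axis; origin at the centre of its underside. Do not touch
- jar_yellow: jam jar, 44 mm diameter, 48 mm tall, about 0.12 kg, yellow lid; stands loose on the turntable with its axis about 52 mm from the turntable's axis; origin at the centre of its underside. Do not touch
- jar_white: jam jar, 44 mm diameter, 48 mm tall, about 0.12 kg, white lid; stands loose on the turntable with its axis about 52 mm from the turntable's axis; origin at the centre of its underside. Do not touch
- loaf_seeded: golden oblong loaf with seeds, 150 x 62 x 42 mm, loose on the counter to the left; origin at the centre of its underside. Leave alone
- loaf_dark: darker oblong loaf, 160 x 66 x 44 mm, loose on the counter to the right; origin at the centre of its underside. Leave alone
- tea_cup: blue ceramic cup, 70 mm diameter at the rim, 70 mm tall, loose on the counter to the right; origin at the centre of its underside. Leave alone
- bun: round pale bun, 86 mm diameter, 40 mm tall, loose on the counter to the left; origin at the centre of its underside. Leave alone
Mind the look-alikes: they are no part of the job. Leave any green look-alike of the jar_white alone. What is shaped like the jar_blue but green is not meant.

How it is judged:
By the outcome, as a careful person would: the job done as asked, in the order asked, and still so for the second after the job is handed in, with the robot touching nothing.
It also fails if it takes over 58 s, if anything falls off the work surface, if the arm or the gripper's body presses on something with over 40 N, if the wrist force passes 120 N, or if a joint passes its speed limit or range.

## Working session

There is one attempt and no reset: what is moved stays moved. The work goes in short steps, Python scripts to look and compute and a tool call to move; the robot and the scene stay as the last step left them, time stands still between calls to the robot, and variables do not carry over. Pictures are saved under pics/ and viewed, at most 10 in all, crops included, and the job is handed in when it is done.

Besides the shell and the picture viewer there is one more tool, called after "Emit:" by a JSON object that holds its "api" and its "payload". arm_command: Moves the arm, as the interface text tells. Its arguments: {"type":"object","properties":{"series":{"type":"array"}},"required":["series"]}

```bash
mkdir -p pics; cat > h.py <<'E'
import numpy as np, cv2
from workcell import ctrl, imaging, job
def ray(name,uv,m=None):
    m=m or imaging.camera_model(name)
    p=cv2.undistortPoints(np.array(uv,float).reshape(-1,1,2),np.array(m["mtx"],float),np.array(m["D"],float)).reshape(-1,2)
    d=np.c_[p[:,0],-p[:,1],-np.ones(len(p))]
    T=np.array(m["pose"]); return T[:3,3],d@T[:3,:3].T
def onz(name,uv,z,m=None):
    o,d=ray(name,uv,m); return o+d*((z-o[2])/d[:,2])[:,None]
E
python3 - <<'E'
from h import *
a=imaging.camera("top");b=imaging.camera("side")
cv2.imwrite("pics/top0.png",a);cv2.imwrite("pics/side0.png",b)
for n in("top","side"):
    m=imaging.camera_model(n);print(n,np.round(m["pose"],2).tolist(),np.round(m["mtx"],0).tolist())
print(ctrl.get_state()["tcp_rot"])
E
```

```text
top [[-0.0, 0.99, -0.11, 387.54], [-1.0, -0.0, 0.01, 9.27], [0.01, 0.11, 0.99, 1396.99], [0.0, 0.0, 0.0, 1.0]] [[429.0, 0.0, 321.0], [0.0, 429.0, 196.0], [0.0, 0.0, 1.0]]
side [[0.74, 0.53, -0.42, 134.39], [-0.67, 0.6, -0.44, -445.77], [0.02, 0.61, 0.8, 847.76], [0.0, 0.0, 0.0, 1.0]] [[372.0, 0.0, 326.0], [0.0, 372.0, 199.0], [0.0, 0.0, 1.0]]
[-3.13935290e+00 -2.41676790e-04  2.86573814e+00]
```

View pics/top0.png

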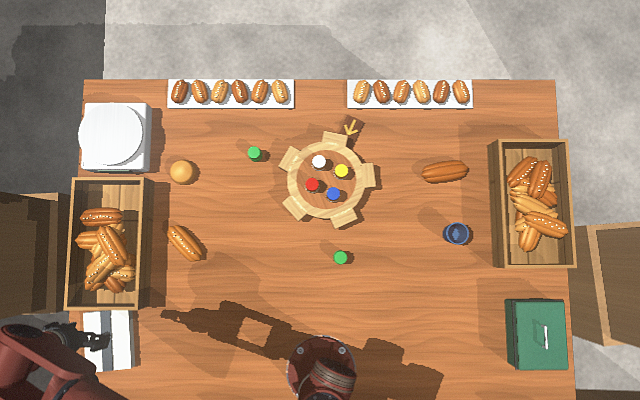

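View pics/side0.png

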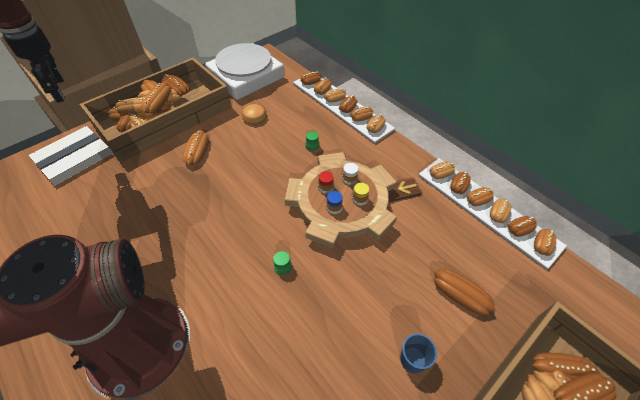

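The top view shows the blue lid at (334,194) on the board, with red (312,184), white (319,162) and yellow (342,171) beside it. The brass arrow is at (350,128). The look-alikes are the green jars on the counter at (254,153) and (341,258), plus the blue cup at (457,233). By the description, the jar I want is the one at (334,194).

```bash
cat > meas.py <<'E'
from h import *
from scipy.optimize import least_squares
import sys
def blob(hsv,lo,hi,box):
    m=cv2.inRange(hsv,lo,hi);k=np.zeros_like(m);x0,y0,x1,y1=box;k[y0:y1,x0:x1]=1;m=m*k
    n,l,s,c=cv2.connectedComponentsWithStats(m);i=1+np.argmax(s[1:,4]);return c[i],s[i,4],m
C=dict(blue=((105,120,60),(125,255,255)),red=((0,200,90),(4,255,255)),yellow=((24,170,120),(32,255,255)),white=((0,0,170),(180,40,255)))
def lids(box=(290,140,365,215)):
    im=imaging.camera("top");h=cv2.cvtColor(im,cv2.COLOR_BGR2HSV);o={}
    for k,(lo,hi) in C.items():
        try:
            c,a,_=blob(h,lo,hi,box);o[k]=(onz("top",c,97)[0,:2],a,c)
        except ValueError: pass
    return im,h,o
E
python3 - <<'E'
from meas import *
im,h,o=lids()
for k,v in o.items():print(k,np.round(v[0],1),v[1],np.round(v[2],1))
P=np.array([v[0] for v in o.values()])
r=least_squares(lambda c:np.hypot(*(P-c).T)-52,P.mean(0));c=r.x;print("axis",c,r.fun)
# board mask: light wood
b=cv2.inRange(h,(12,60,150),(24,150,255));b[:120]=0;b[235:]=0;b[:,:270]=0;b[:,385:]=0
cv2.imwrite("pics/c0.png",np.hstack([cv2.resize(im[105:240,265:390],None,fx=3,fy=3,interpolation=2),cv2.cvtColor(cv2.resize(b[105:240,265:390],None,fx=3,fy=3,interpolation=0),8)]))
for k,v in o.items():
    d=v[0]-c;print(k,np.degrees(np.arctan2(d[1],d[0])),np.hypot(*d))
for q in [(347,137),(350,128),(357,121)]:print(im[q[1],q[0]],h[q[1],q[0]],onz("top",q,13))
E
```

```text
blue [545.4 -38.2] 129 [332.9 193.2]
red [589.1  24.4] 10 [312.4 179. ]
yellow [619.8 -73.5] 41 [344.3 169.1]
white [645.3   5.6] 135 [318.5 160.9]
axis [599.25180878 -25.50343901] [ 3.37312476 -1.04816985  0.23362664  3.60092124]
blue -166.7255367871412 55.373124756280724
red 101.44096977543482 50.9518301483233
yellow -66.84692866260805 52.23362663945608
white 34.05900140478467 55.60092124238761
[ 99 143 182] [ 16 116 182] [[742.26141295 -88.67274986  13.        ]]
[110 213 248] [ 22 142 248] [[772.71774346 -98.86818464  13.        ]]
[ 67  91 140] [ 10 133 140] [[ 796.52645301 -122.3156925    13.        ]]
```

View pics/c0.png

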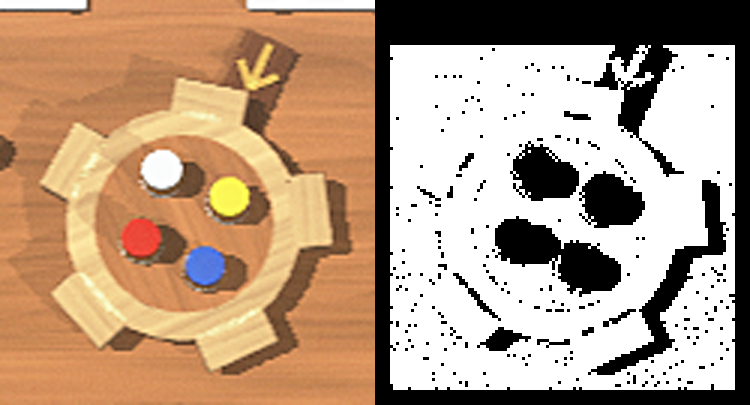

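The crop confirms the blue-lidded jar at crop (205,266), standing on the board. The arrow runs from (268,45) to (253,90), and the five lobe outer edges are clear. I'll compute the geometry from these pixels.

```bash
sed -i 's/red=((0,200,90),(4/red=((0,205,120),(6/; s/yellow=((24,170/yellow=((25,190/' meas.py
cat >> meas.py <<'E'
def top(q,z): return onz("top",np.array(q)/3.+np.array([265,105])-1/3,z)[:,:2]
def ang(d): return np.degrees(np.arctan2(d[...,1],d[...,0]))
E
python3 - <<'E'
from meas import *
cor=top([(177,78),(248,92),(326,173),(334,243),(276,343),(210,370),(105,348),(54,292),(42,185),(80,124)],52)
c=least_squares(lambda c:np.hypot(*(cor-c).T)-np.hypot(155,40),[600,-20]);print(c.x,np.round(c.fun,1));c=c.x
mid=(cor[::2]+cor[1::2])/2;print("lobes",ang(mid-c))
L=top([(162,170),(229,197),(141,238),(205,266)],98);print("w y r b",L.round(0).tolist(),ang(L-c),np.hypot(*(L-c).T))
h=cv2.cvtColor(imaging.camera("top"),cv2.COLOR_BGR2HSV);h[:118]=0;h[140:]=0;h[:,:343]=0;h[:,358:]=0
m=cv2.inRange(h,(19,110,200),(30,255,255));y,x=np.nonzero(m);A=onz("top",np.c_[x,y],13)[:,:2];A=A[np.hypot(*(A-c).T)<250]
print(len(A),"arrow",ang(A.mean(0)-c),np.hypot(*(A.mean(0)-c)),sorted(np.hypot(*(A-c).T).round())[:3])
T=top([(253,90),(268,45)],13);print("tip/tail",T.round(0).tolist(),ang(T-c),np.hypot(*(T-c).T),ang(T[1]-T[0]))
E
```

```text
[595.83008928 -20.9000658 ] [-2.6 -3.5 -2.3 -3.1 -2.9 -3.5 -3.  -2.8 -1.6 -4.3]
lobes [ -10.67087764  -83.84465881 -157.4317971   132.26260077   60.93481252]
w y r b [[644.0, 5.0], [616.0, -63.0], [574.0, 27.0], [545.0, -38.0]] [  28.47910038  -64.74472962  115.1119095  -161.06942194] [54.70257069 46.90941132 52.52168656 53.98997166]
76 arrow -24.472110983289063 193.1382802569083 [np.float64(172.0), np.float64(173.0), np.float64(174.0)]
tip/tail [[750.0, -95.0], [801.0, -112.0]] [-25.75507708 -24.03179254] [171.33513273 224.70782164] -18.525631337697597
```

Axis is about (596,-21), the arrow lies at about -24.5°, blue is at about -161° and the lobes are at -11.7° + 72k. So I need to push about +136° counter-clockwise. I'll come down in the gap at 97° and push the lobe at 132° round the robot's side.

Emit:
{"api": "arm_command", "payload": {"series": [[[20.4,-23.8,-5,0,0,-7.85,-1],[20.4,-23.8,-5,0,0,-7.85,-1],[20.4,-23.8,-5,0,0,-7.85,-1],[20.4,-23.8,-5,0,0,-7.85,-1],[20.4,-23.8,-5,0,0,-7.85,-1],[20.4,-23.8,-5,0,0,-7.85,-1],[20.4,-23.8,-5,0,0,-7.85,-1],[20.4,-23.8,-5,0,0,-7.85,-1],[20.4,-23.8,-5,0,0,-7.85,-1],[20.4,-23.8,-5,0,0,-7.85,-1]]]}}

```text
clock: 1.45
ee_pos: [374.7, 362.5, 200.0]
tcp_rot: [-3.142, 0.0, 1.491]
contact_force: [0.5, 0.6, 0.0]
grip_width: -0.1
grasp_force: 0.0
```

Emit:
{"api": "arm_command", "payload": {"series": [[[20.4,-23.8,-5,0,0,-7.85,-1],[20.4,-23.8,-5,0,0,-7.85,-1],[20.4,-23.8,-5,0,0,-7.85,-1],[20.4,-23.8,-5,0,0,-7.85,-1],[20.4,-23.8,-5,0,0,-7.85,-1],[20.4,-23.8,-5,0,0,-7.85,-1],[20.4,-23.8,-5,0,0,-7.85,-1],[20.4,-23.8,-5,0,0,-7.85,-1],[20.4,-23.8,-5,0,0,-7.85,-1],[20.4,-23.8,-5,0,0,-7.85,-1]]]}}

```text
clock: 2.7
ee_pos: [578.6, 124.6, 149.9]
tcp_rot: [-3.142, 0.0, 0.121]
contact_force: [0.5, 0.3, -0.3]
grip_width: -0.4
grasp_force: 0.0
```

```bash
python3 - <<'E'
from h import *
s=ctrl.get_state();print(s["clock"],s["ee_pos"],s["tcp_rot"],s["joints"],s["contact_force"],s["grip_width"],ctrl.tips_ahead)
w=imaging.camera("wrist");cv2.imwrite("pics/w0.png",w)
m=imaging.camera_model("wrist");print(np.round(m["pose"],2).tolist())
t=imaging.camera("top");cv2.imwrite("pics/t1.png",cv2.resize(t[95:245,260:400],None,fx=4,fy=4))
E
```

```text
2.7 [578.61772278 124.55887431 149.89379377] [-3.14150332e+00  3.57864136e-04  1.21045263e-01] [9.34492429e-02 2.51662366e-01 1.77191606e+00 8.83058498e-05
 1.11837442e+00 1.54316171e+00] [ 0.53710736  0.30602086 -0.29103756] -0.35643861754586625 19.0
[[0.11, 0.96, 0.26, 645.91], [-0.99, 0.11, 0.03, 129.5], [0.0, -0.26, 0.96, 273.12], [0.0, 0.0, 0.0, 1.0]]
```

View pics/w0.png

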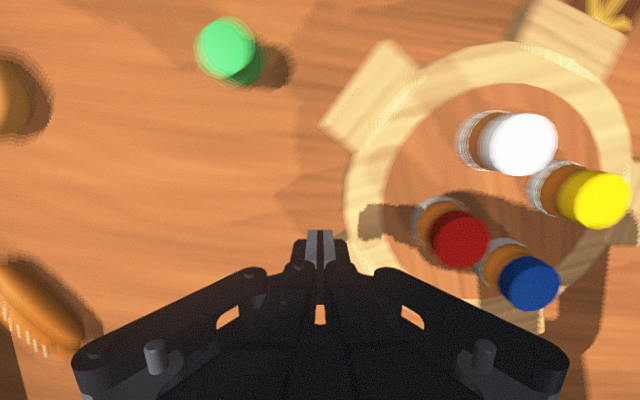

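The wrist view shows the fingertips at (320,240), over the gap outside the disc and clear of the lobe at (375,95). Next, the table of arc rows.

```bash
python3 - <<'E'
from h import *
c=np.array([596,-21]);p=np.array([578.6,124.6]);t=96.8
for k in range(38):
    t+=4;a=np.radians(t);q=c+148*np.array([np.cos(a),np.sin(a)]);d=np.round(q-p,1);p=p+d
    print(k,round(t,1),d.tolist(),p.round(0).tolist())
E
```

```text
0 100.8 [-10.3, -0.2] [568.0, 124.0]
1 104.8 [-10.1, -2.3] [558.0, 122.0]
2 108.8 [-9.9, -3.0] [548.0, 119.0]
3 112.8 [-9.7, -3.7] [539.0, 115.0]
4 116.8 [-9.3, -4.3] [529.0, 111.0]
5 120.8 [-9.1, -5.0] [520.0, 106.0]
6 124.8 [-8.7, -5.6] [512.0, 100.0]
7 128.8 [-8.2, -6.2] [503.0, 94.0]
8 132.8 [-7.9, -6.7] [495.0, 88.0]
9 136.8 [-7.3, -7.3] [488.0, 80.0]
10 140.8 [-6.8, -7.8] [481.0, 72.0]
11 144.8 [-6.2, -8.2] [475.0, 64.0]
12 148.8 [-5.7, -8.6] [469.0, 56.0]
13 152.8 [-5.0, -9.0] [464.0, 47.0]
14 156.8 [-4.4, -9.4] [460.0, 37.0]
15 160.8 [-3.8, -9.6] [456.0, 28.0]
16 164.8 [-3.0, -9.9] [453.0, 18.0]
17 168.8 [-2.4, -10.1] [451.0, 8.0]
18 172.8 [-1.6, -10.2] [449.0, -3.0]
19 176.8 [-1.0, -10.2] [448.0, -13.0]
20 180.8 [-0.2, -10.4] [448.0, -23.0]
21 184.8 [0.5, -10.3] [449.0, -33.0]
22 188.8 [1.2, -10.2] [450.0, -44.0]
23 192.8 [2.0, -10.2] [452.0, -54.0]
24 196.8 [2.6, -10.0] [454.0, -64.0]
25 200.8 [3.3, -9.8] [458.0, -74.0]
26 204.8 [4.0, -9.5] [462.0, -83.0]
27 208.8 [4.7, -9.2] [466.0, -92.0]
28 212.8 [5.3, -8.9] [472.0, -101.0]
29 216.8 [5.9, -8.5] [478.0, -110.0]
30 220.8 [6.5, -8.0] [484.0, -118.0]
31 224.8 [7.0, -7.6] [491.0, -125.0]
32 228.8 [7.5, -7.1] [499.0, -132.0]
33 232.8 [8.0, -6.5] [507.0, -139.0]
34 236.8 [8.5, -5.9] [515.0, -145.0]
35 240.8 [8.8, -5.4] [524.0, -150.0]
36 244.8 [9.2, -4.7] [533.0, -155.0]
37 248.8 [9.5, -4.1] [543.0, -159.0]
```

Emit:
{"api": "arm_command", "payload": {"series": [[[0,0,-15,0,0,0,-1],[0,0,-15,0,0,0,-1],[0,0,-15,0,0,0,-1],[0,0,-15,0,0,0,-1],[0,0,-15,0,0,0,-1],[0,0,-15,0,0,0,-1],[0,0,-11,0,0,0,-1],[0,0,0,0,0,0,-1],[0,0,0,0,0,0,-1],[0,0,0,0,0,0,-1]]]}}

```text
clock: 4.05
ee_pos: [579.0, 125.5, 50.2]
tcp_rot: [3.142, -0.002, 0.126]
contact_force: [-0.1, 0.8, -0.1]
grip_width: -0.0
grasp_force: 0.0
```

Emit:
{"api": "arm_command", "payload": {"series": [[[-10.3,-0.2,0,0,0,4,-1],[-10.1,-2.3,0,0,0,4,-1],[-9.9,-3,0,0,0,4,-1],[-9.7,-3.7,0,0,0,4,-1],[-9.3,-4.3,0,0,0,4,-1],[-9.1,-5,0,0,0,4,-1],[-8.7,-5.6,0,0,0,4,-1],[-8.2,-6.2,0,0,0,4,-1],[-7.9,-6.7,0,0,0,4,-1],[-7.3,-7.3,0,0,0,4,-1]]]}}

```text
clock: 5.3
ee_pos: [488.9, 81.1, 50.5]
tcp_rot: [3.139, -0.003, 0.826]
contact_force: [1.6, 0.8, -0.0]
grip_width: 0.4
grasp_force: 0.5
```

```bash
python3 - <<'E'
from h import *
t=imaging.camera("top");w=imaging.camera("wrist")
cv2.imwrite("pics/t2.png",np.hstack([cv2.resize(t[95:245,265:405],(373,400)),cv2.resize(w,(427,267)) if 0 else cv2.copyMakeBorder(cv2.resize(w,(427,267)),0,133,0,0,0)]))
print(ctrl.get_state()["contact_force"],ctrl.get_state()["torque"])
E
```

```text
[ 0.49237946  0.42375787 -0.69941056] [ 0.01726141 -0.00218699  0.01920258]
```

View pics/t2.png

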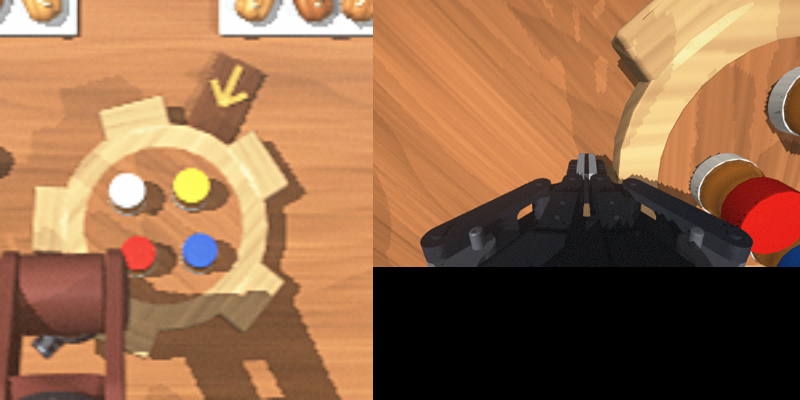

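The board is turning. The blue lid has moved round to crop (200,250), the jars stand upright, and the fingertip runs just outside the disc. I'll carry on along the arc.

Emit:
{"api": "arm_command", "payload": {"series": [[[-6.8,-7.8,0,0,0,4,-1],[-6.2,-8.2,0,0,0,4,-1],[-5.7,-8.6,0,0,0,4,-1],[-5,-9,0,0,0,4,-1],[-4.4,-9.4,0,0,0,4,-1],[-3.8,-9.6,0,0,0,4,-1],[-3,-9.9,0,0,0,4,-1],[-2.4,-10.1,0,0,0,4,-1],[-1.6,-10.2,0,0,0,4,-1],[-1,-10.2,0,0,0,4,-1]]]}}

```text
clock: 6.65
ee_pos: [448.7, -11.9, 49.9]
tcp_rot: [3.14, -0.001, 1.523]
contact_force: [1.1, 1.4, -0.2]
grip_width: -0.1
grasp_force: 0.5
```

Emit:
{"api": "arm_command", "payload": {"series": [[[-0.2,-10.4,0,0,0,4,-1],[0.5,-10.3,0,0,0,4,-1],[1.2,-10.2,0,0,0,4,-1],[2,-10.2,0,0,0,4,-1],[2.6,-10,0,0,0,4,-1],[3.3,-9.8,0,0,0,4,-1],[4,-9.5,0,0,0,4,-1],[4.7,-9.2,0,0,0,4,-1],[5.3,-8.9,0,0,0,4,-1],[5.9,-8.5,0,0,0,4,-1]]]}}

```text
clock: 7.9
ee_pos: [477.4, -108.8, 49.6]
tcp_rot: [3.141, -0.001, 2.221]
contact_force: [0.4, 0.5, 0.7]
grip_width: -0.2
grasp_force: 0.5
```

Emit:
{"api": "arm_command", "payload": {"series": [[[6.5,-8,0,0,0,4,-1],[7,-7.6,0,0,0,4,-1],[7.5,-7.1,0,0,0,4,-1],[8,-6.5,0,0,0,4,-1],[8.5,-5.9,0,0,0,4,-1],[0,0,0,0,0,0,-1],[-4,3,0,0,0,0,-1],[-4,3,0,0,0,0,-1],[0,0,0,0,0,0,-1],[0,0,0,0,0,0,-1]]]}}

```text
clock: 9.15
ee_pos: [506.5, -137.9, 49.4]
tcp_rot: [3.142, 0.0, 2.569]
contact_force: [-0.3, -0.6, 0.5]
grip_width: 0.1
grasp_force: 0.0
```

```bash
python3 - <<'E'
from h import *
t=imaging.camera("top");cv2.imwrite("pics/t3.png",cv2.resize(t[105:240,265:390],None,fx=4,fy=4,interpolation=2));cv2.imwrite("t3raw.png",t)
print(ctrl.get_state()["contact_force"])
E
```

```text
[0.21814195 0.35232418 0.52329764]
```

View pics/t3.png

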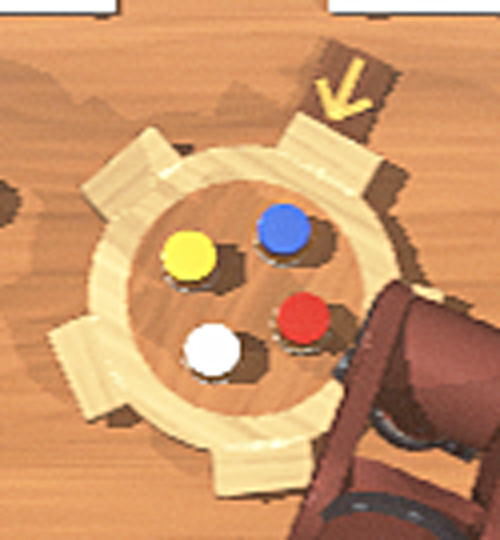

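The blue lid is at crop (284,229), close to the arrow line, and all the jars are upright. I can get the axis and the remaining angle from the lid motion between the two top pictures.

```bash
python3 - <<'E'
from meas import *
t=cv2.imread("t3raw.png"); t0=cv2.imread("pics/top0.png")
def cent(im,guess):
    h=cv2.cvtColor(im,cv2.COLOR_BGR2HSV).astype(int);out=[]
    yy,xx=np.mgrid[:400,:640]
    for k,(u,v) in guess.items():
        H,S,V=h[...,0],h[...,1],h[...,2]
        m={"w":(S<60)&(V>170),"y":(abs(H-27)<4)&(S>150)&(V>170),"r":((H<5)|(H>172))&(S>170)&(V>120),"b":(abs(H-112)<10)&(S>120)&(V>120)}[k]
        m&=np.hypot(xx-u,yy-v)<9
        out.append((xx[m].mean(),yy[m].mean()));print(k,m.sum(),np.round(out[-1],1))
    return np.array(out)
g0=dict(w=(319,161.5),y=(341,170.5),r=(312,184),b=(333,193.5))
g1={k:(265+x/4,105+y/4) for k,(x,y) in dict(w=(212,350),y=(189,255),r=(303,318),b=(284,229)).items()}
A=onz("top",cent(t0,g0),100)[:,:2];B=onz("top",cent(t,g1),100)[:,:2]
a=A-A.mean(0);b=B-B.mean(0)
th=np.arctan2((a[:,0]*b[:,1]-a[:,1]*b[:,0]).sum(),(a*b).sum());R=np.array([[np.cos(th),-np.sin(th)],[np.sin(th),np.cos(th)]])
c=np.linalg.solve(np.eye(2)-R,B.mean(0)-R@A.mean(0))
print("rot",np.degrees(th),"axis",c,"res",(B-c-(A-c)@R.T).round(1).tolist(),"radii",np.hypot(*(B-c).T))
h=cv2.cvtColor(t,cv2.COLOR_BGR2HSV);h[:118]=0;h[140:]=0;h[:,:343]=0;h[:,360:]=0
m=cv2.inRange(h,(20,125,200),(30,255,255));y,x=np.nonzero(m);P=onz("top",np.c_[x,y],13)[:,:2];r=np.hypot(*(P-c).T);P=P[(r<250)]
vx,vy,x0,y0=cv2.fitLine(P.astype(np.float32),cv2.DIST_HUBER,0,.01,.01).ravel()
print(len(P),"arrow centroid ang",ang(P.mean(0)-c),"line dir",ang(np.array([vx,vy])*np.sign(vx)),"blue",ang(B[3]-c),"r range",r.min())
# tongue/arrow hand picks: tip (333,119)  tail (360,58) crop
q=onz("top",np.array([(333,119),(360,60)])/4+[265,105],13)[:,:2];print(ang(q-c),np.hypot(*(q-c).T))
E
```

```text
w 138 [318.6 161. ]
y 133 [341.  170.1]
r 129 [311.7 183.9]
b 127 [332.9 193.1]
w 145 [317.7 192.3]
y 125 [312.  168.3]
r 127 [340.6 184. ]
b 122 [335.5 161.8]
rot 125.81241773948474 axis [595.85000881 -17.62480197] res [[-0.9, -0.0], [0.9, 0.0], [0.1, -0.2], [-0.1, 0.2]] radii [54.71160969 50.51420765 49.52343538 54.55040401]
62 arrow centroid ang -25.2064452080895 line dir -23.55016 blue -32.02673274212408 r range 173.3440783945741
[-26.03826746 -25.6718921 ] [171.40975648 226.42794911]
```

About +6.8° remains. I'll push that far, draw back, then check with the wrist camera from above.

Emit:
{"api": "arm_command", "payload": {"series": [[[4.5,-2.9,0,0,0,1.3,-1],[4.5,-2.9,0,0,0,1.3,-1],[4.5,-2.9,0,0,0,1.3,-1],[4.5,-2.9,0,0,0,1.3,-1],[4.5,-2.9,0,0,0,1.3,-1],[0,0,0,0,0,0,-1],[0,0,0,0,0,0,-1],[-5,2.5,0,0,0,0,-1],[-8,4,0,0,0,0,-1],[-5,2,0,0,0,0,-1]]]}}

```text
clock: 10.45
ee_pos: [510.0, -143.4, 49.1]
tcp_rot: [-3.142, -0.001, 2.683]
contact_force: [-0.1, 0.3, -0.9]
grip_width: -0.1
grasp_force: 0.0
```

Emit:
{"api": "arm_command", "payload": {"series": [[[0,0,15,0,0,0,-1],[0,0,25,0,0,0,-1],[0,0,40,0,0,0,-1],[0,0,40,0,0,0,-1],[0,0,40,0,0,-9,-1],[0,0,40,0,0,-9,-1],[20,0,0,0,0,-9,-1],[25,0,0,0,0,-9,-1],[25,0,0,0,0,-9,-1],[20,0,0,0,0,-9,-1]]]}}

```text
clock: 11.7
ee_pos: [602.2, -144.1, 250.8]
tcp_rot: [3.14, 0.001, 1.735]
contact_force: [-0.1, 0.0, -0.8]
grip_width: -0.1
grasp_force: 0.0
```

Emit:
{"api": "arm_command", "payload": {"series": [[[20,0,0,0,0,-9,-1],[20,0,0,0,0,-9,-1],[0,0,0,0,0,-9,-1],[0,0,0,0,0,-9,-1],[0,0,0,0,0,0,-1],[0,0,0,0,0,0,-1],[0,0,0,0,0,0,-1],[0,0,0,0,0,0,-1],[0,0,0,0,0,0,-1],[0,0,0,0,0,0,-1]]]}}

```text
clock: 12.95
ee_pos: [641.1, -144.0, 249.2]
tcp_rot: [-3.141, 0.0, 1.112]
contact_force: [-0.7, -0.2, 0.2]
grip_width: 0.3
grasp_force: 0.0
```

```bash
python3 - <<'E'
from h import *
s=ctrl.get_state();m=imaging.camera_model("wrist");w=imaging.camera("wrist")
print(s["clock"],s["ee_pos"],s["tcp_rot"])
cv2.imwrite("pics/w4.png",w);np.savez("w4.npz",mtx=m["mtx"],D=m["D"],pose=m["pose"]);cv2.imwrite("t4raw.png",imaging.camera("top"))
E
```

```text
12.95 [ 641.07001355 -144.00236165  249.22623807] [-3.14147411e+00  3.59113992e-06  1.11189874e+00]
```

View pics/w4.png

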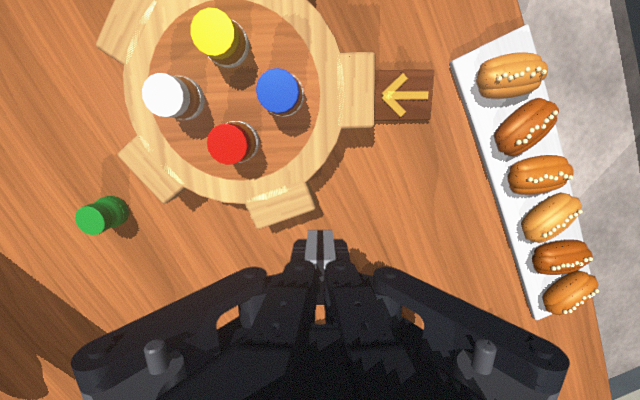

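The wrist view shows the blue lid at (279,92), level with the arrow, whose tip is at (384,95) and tail at (428,95). All four jars are upright. I'll put a number on the error.

```bash
python3 - <<'E'
from meas import *
w=cv2.imread("pics/w4.png");m=dict(np.load("w4.npz"));t=cv2.imread("t4raw.png");t0=cv2.imread("pics/top0.png")
def cent(im,guess,rad):
    h=cv2.cvtColor(im,cv2.COLOR_BGR2HSV).astype(int);out=[];yy,xx=np.mgrid[:400,:640]
    H,S,V=h[...,0],h[...,1],h[...,2]
    for k,(u,v) in guess.items():
        q={"w":(S<60)&(V>170),"y":(abs(H-27)<4)&(S>150)&(V>170),"r":((H<5)|(H>172))&(S>170)&(V>120),"b":(abs(H-112)<10)&(S>120)&(V>120)}[k]&(np.hypot(xx-u,yy-v)<rad)
        ct=max(cv2.findContours(q.astype(np.uint8),0,2)[0],key=cv2.contourArea);out.append(cv2.minEnclosingCircle(ct)[0] if rad>20 else (xx[q].mean(),yy[q].mean()))
    return np.array(out)
def rig(A,B):
    a=A-A.mean(0);b=B-B.mean(0);th=np.arctan2((a[:,0]*b[:,1]-a[:,1]*b[:,0]).sum(),(a*b).sum())
    R=np.array([[np.cos(th),-np.sin(th)],[np.sin(th),np.cos(th)]]);return th,R,B.mean(0)-R@A.mean(0)
A=onz("top",cent(t0,dict(w=(319,161.5),y=(341,170.5),r=(312,184),b=(333,193.5)),9),100)[:,:2]
W=onz("wrist",cent(w,dict(w=(166,95),y=(212,32),r=(228,144),b=(279,92)),28),100,m)[:,:2]
g={k:onz_ for k,onz_ in zip("wyrb",W)}
# top pixel guesses by projecting W
M=imaging.camera_model("top");T=np.linalg.inv(M["pose"]);X=(np.c_[W,np.full(4,100)]@T[:3,:3].T+T[:3,3]);uv=cv2.projectPoints(X*[1,-1,-1],np.zeros(3),np.zeros(3),np.array(M["mtx"],float),np.array(M["D"],float))[0][:,0]
B=onz("top",cent(t,dict(zip("wyrb",uv)),10),100)[:,:2]
th,R,d=rig(A,B);c=np.linalg.solve(np.eye(2)-R,d);print("top rot",np.degrees(th),"axis",c,"blue",ang(B[3]-c))
th2,R2,d2=rig(A,W)
for c0 in (c,np.array([595.85,-17.6])):
    cw=R2@c0+d2;print("wrist rot",np.degrees(th2),"axis",cw,"blue",ang(W[3]-cw),"r",np.hypot(*(W-cw).T).round(1))
P=onz("wrist",[(384,95.5),(428,95.5)],13,m)[:,:2];print("arrow",ang(P-cw),np.hypot(*(P-cw).T),"dir",ang(P[1]-P[0]))
n=np.array([W[3]-P.mean(0)])[0];print("arrow centre<-blue dir",ang(-n))
E
```

```text
top rot 130.59993951510955 axis [595.86782439 -16.91129578] blue -27.296256620516456
wrist rot 131.59823465938217 axis [596.96350633 -17.37615333] blue -25.923537382128664 r [54.3 50.9 48.4 55.5]
wrist rot 131.59823465938217 axis [597.49036579 -16.93224982] blue -26.57672184542079 r [54.6 50.3 49.  55.2]
arrow [-25.514642   -25.59907224] [173.22300969 227.77756957] dir -25.86715427058987
arrow centre<-blue dir -25.17713928255728
```

```bash
python3 -c "
from workcell import job
print(job.job_done())"
```

```text
the job is handed in; nothing more can be done
None
```

The job is handed in (no verdict came back): the blue-lidded jar stands about 1 to 2° short of the brass arrow's line, no jar was touched or toppled, and the arm is drawn back well above the board.

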